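# Sweep the scored cheese wheel and offer up the knife

## Task

We are about to open the scored cheese wheel on the cutting board. Sweep all the loose rind chips off its top with the hand scraper (not with your fingers, and without shoving the wheel about) and put the scraper aside, clear of the wheel. Then lift the cheese knife out of its rack, carry it over the things standing between, leaving them alone, and hold it still and upright about a centimetre above the wheel, centred over the scored line and in line with it so that I can check the cut before we press: the blade must never touch the wheel, and you finish still holding the knife there.

Things in the scene. Friction and masses are not known exactly. Their poses are not given: they have to be found in the camera images.
- wheel: the loose cheese wheel, ochre rind, 222 mm across, 75 mm tall, 3.2 kg, lying flat on the cutting board (fixed light wooden board, 290 x 320 mm and 18 mm thick, under the wheel). Origin: centre of its underside, z up; x runs along the scored line
- score (a point): centre of the wheel's flat top (top face about 200 mm across), 75 mm above the wheel's underside and 93 mm above the bench. A pale groove 7 mm wide, scored right across the top through this point, runs along x; y is across the line, z up
- chip0_center (a point): a loose chip of rind on the wheel's top, about 32 x 26 mm and 12 mm thick, 11 g; this point is at its middle, 6 mm above its underside
- chip1_center (a point): another such chip, 30 x 26 mm
- chip2_center (a point): another such chip, 28 x 26 mm
- chip3_center (a point): another such chip, 27 x 26 mm
- scraper: the hand scraper, a block standing on its sole, 0.22 kg: white nylon sole 140 mm long (its x), 26 mm wide (its y) and 30 mm high, under a light wooden grip 120 mm long, 30 mm wide and 36 mm high; 66 mm tall in all. Origin: centre of the sole's underside, z up
- scraper_grip (a point): centre of the scraper's wooden grip, 45 mm above the sole's underside; grip it across y (30 mm wide)
- knife: the cheese knife, 0.42 kg, standing edge down in a slotted light wooden rack: steel blade 240 mm long (its x), 4 mm thick (its y) and 70 mm high, under a black plastic handle 160 mm long, 28 mm wide and 34 mm high that lies along the blade's back; 102 mm tall in all. Origin: middle of the cutting edge, z up towards the handle. In the rack it may lean up to 5 degrees sideways
- knife_edge (a point): middle of the knife's cutting edge (its lowest line, along x)
- knife_grip (a point): centre of the knife's handle, 85 mm above the cutting edge; grip it across y (28 mm wide)
- rack: the knife rack, a fixed wooden block 270 mm long (x), 70 mm wide (y), 57 mm tall, with one slot 8 mm wide along its length whose floor is 12 mm above the bench: the blade stands 45 mm deep in it, so lift the knife straight up by at least 50 mm. Origin: centre of its underside
- honey: bystander: jar of honey, 60 mm across, 105 mm tall, origin at the centre of its underside; leave it alone
- crock: bystander: white ceramic cup, 60 mm across, 100 mm tall, origin at the centre of its underside; leave it alone
- tomino: bystander: small white cheese, 86 mm across, 36 mm tall, origin at the centre of its underside; leave it alone
Not all that is in view belongs to the job. Leave any blue or green look-alike of the part that bears chip3_center alone.

How it is judged:
By the outcome, as a careful person would: the job done as asked, in the order asked, and still so for the second after the job is handed in, while the arm keeps its last pose, push and grip.
It also fails if it takes over 72 s, if anything falls off the work surface, if the arm or the gripper's body presses on something with over 40 N, if the wrist force passes 120 N, or if a joint passes its speed limit or range.

## Robot

A 6-joint arm with a two-finger parallel gripper is mounted at the origin on the work surface. World frame = base frame: x ahead of the robot, y to its left, z up, the work surface at z = 0. Lengths are in m, angles in rad, forces in N, time in s.
With the tool pointing down it reaches from about 0.325 to 0.9 m from the base axis. Payload 3.5 kg.
Tool frame: the origin (TCP) lies midway between the tips of the shut fingers; the grasp point (between the pads) lies 19 mm behind it; z points along the fingers, y is the line along which they close (so a half turn about z gives the same grasp; the last joint's range is limited). The gripper opens to 85 mm and grips with 20 to 120 N. Pads are 22 mm wide; open, the fingers measure 114 mm over their backs; the gripper's body (76 mm by 85 mm) begins 54 mm behind the grasp point. The pads swing forward as they close: fully open they stand 13 mm farther back than shut.
Start: joints at [-1.267, 0.276, -0.026, 1.268, 0, 1.467], TCP at [0.247, -0.574, 0.231] pointing down, gripper open.
Joint ranges: [-3.12, 3.12], [-0.85, 1.88], [-1.08, 1.24], [-1.95, 2.15], [-1.57, 1.53], [-3.14, 3.14]. Speed limits (rad/s): [2.57, 2.57, 3.14, 3.14, 3.14, 3.14].

## Interface

Orientations are given as a rotation vector (axis times angle).
In Python, from workcell import arm gives the robot as it stands.
- The arm moves only by the tool move_arm, never from a script. Its argument "motion" is one flat list of numbers, 7 for each row, row after row: the shift along the tool's x, y, z in cm, then the turn, a rotation vector about the tool's x, y, z in rad, then the closure, from 0 (fully open) to 1 (shut). In form: [x, y, z, ax, ay, az, jaw, x, y, z, ax, ay, az, jaw, ...]. A call has 1 to 20 rows; each row shifts and turns the commanded pose from where the row before left it, along the tool's axes as they then stand; what a row does not reach is not made up. A row lasts 1/12 s, in which the tool goes at most 41.7 mm and 7.16 degrees, less where a joint would pass 70% of its speed; a pose out of reach is approached as far as the arm can. A call with a gripper value outside its range is refused whole. The fingers move at their own pace and stop on an object; "force" is the grip in N (left out, the last holds). Time passes only in rows, so rows that do not move let the fingers close. It gives the time, the measured TCP pose, the force, the opening and the grip force at its end, in the units of the state.
- arm.read_state(): the state, without advancing time (a new reading comes with each control period).
- arm.snapshot(name): name is "side" or "top"; returns a dict with "image" (420x560x3 uint8, red, green, blue), "range_z" (420x560 float32, m along the optical axis (not along the pixel's ray), 0 where there is no reading), "fx", "fy", "cx", "cy" (pixels), "cam_to_world" (4x4, takes a point from camera to world coordinates). Camera axes: x right, y down, z forward; pixel columns grow to the right and rows downward; lengths in m; the calibration is good to about 2 mm. A picture is of the moment at which its call begins.
- arm.job_done(): hands the job in; it is judged then, once.
Trained networks look in a picture, given as the dict that the camera call returned (one of the last four; its "shot" number tells which), for a name from the list of things; names that differ only in an ending like _2 or _b are one class to them, and where a whole thing is asked for, a point or a joint stands for the part that bears it (a point fixed in the world has none). Each returns a list of dicts, best first, with "p" (0 to 1); they miss things now and then, are a little off and sometimes report something else, mostly with a low value. They report only what shows in the picture. A call takes as long as a camera call. They do not tell look-alikes from the thing itself.
- arm.outline_of(picture, name): "region" (420x560 bool, what is visible of it) and "point" ([column, row] in pixels, amid what is visible of it).
- arm.tip_of(picture, name): "point" ([column, row] in pixels: a listed point, or the origin of a listed thing).
The state is a dict: "t": time; "q": joint angles; "joint_vel": joint speeds; "effort": joint torques, N m; "tcp_pos": TCP position; "tcp_rot": TCP orientation; "contact_force": force on the tool from outside, world axes, zero at the start; "wrist_torque": the same for the moment, N m; "opening": finger opening in m; "grasp_force": force on a finger pad.
Only numpy, scipy, OpenCV 4.12 (cv2) and the standard library are available. Lean on these libraries where they do the work, as an engineer would, in place of code of your own. Each camera call takes 0.05 s, during which the arm holds its last target. There are 200 camera calls.

## Working session

There is one attempt and no reset: what is moved stays moved. The work goes in short steps, Python scripts to look and compute and a tool call to move; the robot and the scene stay as the last step left them, time stands still between calls to the robot, and variables do not carry over. Pictures are saved under pics/ and viewed, at most 10 in all, crops included, and the job is handed in when it is done.

Besides the shell and the picture viewer there is one more tool, called after "Emit:" by a JSON object that holds its "op" and its "data", one argument or row to a line. move_arm: Moves the arm, as the interface text tells. Its arguments: {"type":"object","properties":{"motion":{"type":"array","items":{"type":"number"}},"force":{"type":"number"}},"required":["motion"]}

```bash
mkdir -p pics; ls; cat > h.py <<'E'
import numpy as np,cv2
from workcell import arm
def snap(n,f=None):
    s=arm.snapshot(n)
    if f: cv2.imwrite('pics/'+f,s['image'][:,:,::-1])
    return s
def pts(s):
    z=s['range_z'];v,u=np.mgrid[:z.shape[0],:z.shape[1]]
    P=np.stack([(u-s['cx'])/s['fx']*z,(v-s['cy'])/s['fy']*z,z,np.ones_like(z)],-1)
    W=(P@np.array(s['cam_to_world']).T)[...,:3]; W[z==0]=np.nan
    return W
E
python3 - <<'E'
from h import *
a=snap('top','top0.png');b=snap('side','side0.png')
cv2.imwrite('pics/both0.png',cv2.resize(np.vstack([a['image'],b['image']])[:,:,::-1],(400,600)))
for n,s in(('top',a),('side',b)):
    W=pts(s);print(n,np.round(np.array(s['cam_to_world']),3).tolist(),s['fx'])
    for name in['wheel','chip0_center','scraper','knife','rack','honey','crock','tomino']:
        for r in arm.outline_of(s,name)[:7]:
            if r['p']<.3: continue
            m=r['region'];w=W[m];w=w[~np.isnan(w[:,0])]
            if len(w)<5: continue
            z=np.percentile(w[:,2],95);t=w[w[:,2]>z-.008]
            c,(l,wd),ang=cv2.minAreaRect((t[:,:2]*1000).astype(np.float32))
            col=np.median(s['image'][m],0)
            print(name,round(r['p'],2),np.round(r['point']),'top',round(z,3),'rect',np.round(c),round(l),round(wd),round(ang),col,m.sum())
    for name in['score','scraper_grip','knife_grip','knife_edge','wheel','chip0_center','chip1_center','chip2_center','chip3_center']:
        for r in arm.tip_of(s,name)[:4]:
            p=np.array(r['point']);i=np.round(p).astype(int);
            print(' tip',name,round(r['p'],2),np.round(p),np.round(W[min(i[1],419),min(i[0],559)],3))
E
```

```text
pics
top [[0.027, -0.995, 0.094, 0.542], [-1.0, -0.028, -0.008, -0.012], [0.011, -0.094, -0.996, 0.839], [0.0, 0.0, 0.0, 1.0]] 380.2702526755009
wheel 0.76 [285. 240.] top 0.094 rect [551. -16.] 210 211 74 [192. 150.  79.] 8450
chip0_center 0.45 [255. 234.] top 0.105 rect [557.  42.] 28 30 65 [191. 192. 149.] 189
scraper 0.72 [284. 268.] top 0.106 rect [496. -11.] 30 27 46 [190. 192. 151.] 195
scraper 0.59 [109. 227.] top 0.066 rect [563. 360.] 119 30 7 [149.  103.5  65. ] 1678
knife 0.93 [458. 264.] top 0.114 rect [ 512. -347.] 158 29 4 [35. 32. 31.] 2150
rack 0.66 [434. 261.] top 0.058 rect [ 514. -347.] 269 71 3 [166. 117.  70.] 3641
honey 0.41 [455. 264.] top 0.114 rect [ 512. -347.] 158 29 4 [35. 32. 31.] 2166
crock 0.85 [399. 298.] top 0.099 rect [ 440. -242.] 58 58 64 [81. 72. 61.] 1030
tomino 0.83 [292. 138.] top 0.037 rect [772. -24.] 80 78 2 [190. 192. 160.] 1245
tomino 0.73 [316. 241.] top 0.105 rect [554. -78.] 31 24 1 [190. 192. 149.] 171
 tip score 0.64 [283. 240.] [ 0.549 -0.011  0.092]
 tip scraper_grip 0.68 [104. 229.] [0.561 0.351 0.066]
 tip knife_grip 0.55 [458. 2
[... 1477 characters left out ...]
199.] [ 0.542 -0.02   0.094]
 tip scraper_grip 0.69 [292. 335.] [0.561 0.375 0.055]
 tip knife_grip 0.71 [326. 131.] [ 0.516 -0.335  0.105]
 tip knife_edge 0.56 [322. 154.] [ 0.525 -0.316  0.03 ]
 tip wheel 0.87 [306. 220.] [0.553 0.062 0.093]
 tip chip0_center 0.61 [305. 209.] [0.558 0.033 0.105]
 tip chip1_center 0.47 [331. 200.] [ 0.492 -0.008  0.105]
 tip chip2_center 0.45 [308. 184.] [ 0.556 -0.07   0.104]
 tip chip2_center 0.15 [283. 193.] [ 0.621 -0.024  0.106]
 tip chip3_center 0.54 [286. 194.] [ 0.613 -0.023  0.104]
 tip chip3_center 0.53 [310. 178.] [ 0.553 -0.112  0.092]
 tip chip3_center 0.51 [224. 245.] [0.769 0.091 0.011]
 tip chip3_center 0.4 [244. 184.] [ 0.757 -0.164  0.013]
```

```bash
ls pics
```

```text
both0.png
side0.png
top0.png
```

View pics/top0.png

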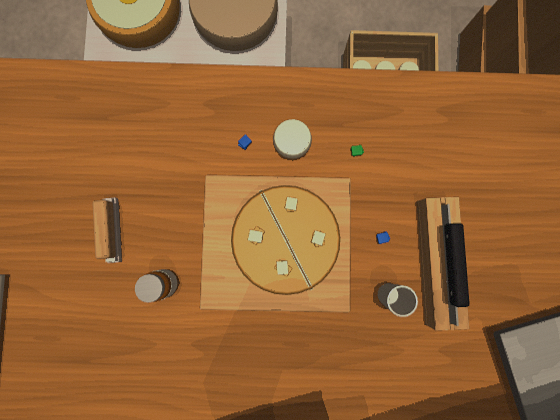

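```bash
python3 - <<'E'
import cv2,numpy as np
a=cv2.imread('pics/top0.png');b=cv2.imread('pics/side0.png')
A=cv2.resize(a[180:300,215:355],(560,480),interpolation=cv2.INTER_CUBIC)
cv2.imwrite('pics/crop0.png',A)
E
```

```text
(no output)
```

View pics/crop0.png

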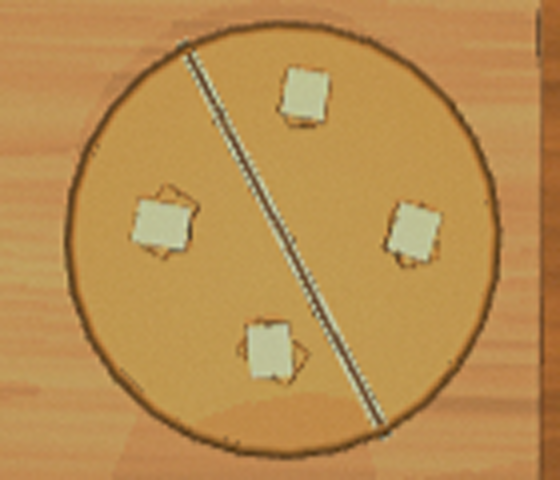

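View pics/side0.png

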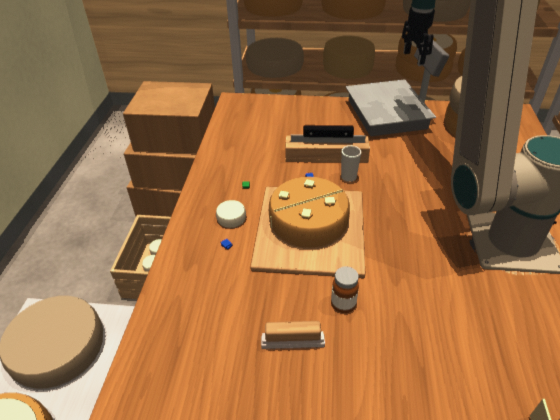

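The four cream chips lie on the wheel, in the top view at (255,236), (282,268), (318,239) and (291,204). Lookalikes on the bench are blue at (245,142) and (383,238), and green at (357,150); I'll leave those alone. The tomino (293,138) is also pale and could be mistaken for one. The scraper, at (107,229), is the only wood-on-white block. The knife is at (456,264) in its rack, and the crock at (400,298) stands between it and the wheel. One diagonal sweep should cover all four chips.

```bash
cat >> h.py <<'E'
from scipy.spatial.transform import Rotation as R
def R_yaw(yaw): # tool down, tool y axis at world angle yaw+90deg (tool x along yaw)
    c,s=np.cos(yaw),np.sin(yaw); return np.array([[c,s,0],[s,-c,0],[0,0,-1.]])
def go(p,Rt,st=None,step=3.5):
    """print shift (cm, tool axes) and turn (rotvec) for straight move, and rows needed"""
    st=st or arm.read_state(); Rc=R.from_rotvec(st['tcp_rot']).as_matrix()
    d=Rc.T@(np.array(p)-st['tcp_pos'])*100; rv=R.from_matrix(Rc.T@Rt).as_rotvec()
    print('shift cm',np.round(d,2),'turn',np.round(rv,4),'dist',np.round(np.linalg.norm(d),1))
E
python3 - <<'E'
from h import *
st=arm.read_state();print(st['t'],np.round(R.from_rotvec(st['tcp_rot']).as_matrix(),3).tolist(),st['tcp_pos'],st['opening'])
for n in('top','side'):
    s=snap(n);W=pts(s);im=s['image'].astype(int)
    X,Y,Z=W[...,0],W[...,1],W[...,2]
    # wheel top
    m=(abs(Z-.094)<.005)&(np.hypot(X-.551,Y+.0145)<.115)
    p=(W[m][:,:2]*1000).astype(np.float32);c,r=cv2.minEnclosingCircle(p);print(n,'wheel',c,r,'z',np.median(Z[m]))
    # score line: pale narrow pixels
    sat=im.max(-1)-im.min(-1);d=np.hypot(X-.551,Y+.0145)
    th=np.radians(27.3);off=-(X-.551)*np.sin(th)+(Y+.0145)*np.cos(th)
    k=(d<.095)&(abs(off)<.015)&(sat<80)
    q=W[k][:,:2]*1000;l=cv2.fitLine(q.astype(np.float32),cv2.DIST_HUBER,0,.01,.01).ravel()
    nrm=np.array([-l[1],l[0]]);print('line ang',np.degrees(np.arctan(l[1]/l[0])),'offset from circle centre',nrm@(l[2:]-np.array(c)),k.sum(),'pt',l[2:])
    # knife handle plane
    h=(abs(X-.5115)<.06)&(abs(Y+.3465)<.011)&(Z>.1);q=W[h];A=np.c_[q[:,:2]-q[:,:2].mean(0),np.ones(len(q))]
    co=np.linalg.lstsq(A,q[:,2],rcond=None)[0];print('handle slope',np.degrees(np.arctan(co[:2])),q.mean(0),len(q))
    for nm,mm in(('handle',(abs(X-.5115)<.1)&(abs(Y+.3465)<.03)&(Z>.1)),('grip',(abs(X-.562)<.08)&(abs(Y-.3605)<.03)&(Z>.055)),
       ('racktop',(abs(X-.51)<.16)&(abs(Y+.345)<.06)&(abs(Z-.057)<.005))):
        q=(W[mm][:,:2]*1000).astype(np.float32);print(nm,cv2.minAreaRect(q),len(q))
    # blade back beyond handle
    for x0 in(.405,.61):
        b=(abs(X-x0)<.012)&(Z>.066)&(abs(Y+.345)<.04);print('blade',x0,W[b].mean(0),b.sum())
E
```

```text
1.8 [[0.918, 0.396, -0.0], [0.396, -0.918, 0.0], [-0.0, -0.0, -1.0]] [ 0.24727399 -0.57400073  0.23131468] 0.08526743992609695
top wheel (551.0465087890625, -15.054625511169434) 105.24512481689453 z 0.0917838102980778
line ang 29.050678 offset from circle centre -0.176643457773082 388 pt [549.8033  -15.94726]
handle slope [ 1.02828762 -7.39554664] [ 0.50872252 -0.34554234  0.11198781] 785
handle ((511.7527770996094, -347.2139892578125), (157.9654541015625, 29.290517807006836), 2.66412353515625) 1336
grip ((562.4373168945312, 359.9934387207031), (120.10328674316406, 30.24207305908203), 6.58530330657959) 916
racktop ((513.0394287109375, -347.38031005859375), (269.6539611816406, 70.83747863769531), 3.4646124839782715) 2749
blade 0.405 [ 0.40465301 -0.35393668  0.07605196] 66
blade 0.61 [ 0.61019219 -0.34090312  0.07605658] 62
side wheel (550.8482055664062, -15.597217559814453) 107.99655151367188 z 0.09323009215852418
line ang 29.10169 offset from circle centre 2.2412226277982086 50 pt [550.2503   -13.364989]
handle slope [  1.10424002 -17.01616909] [ 0.50735836 -0.34396861  0.1116791 ] 207
handle ((510.6042785644531, -345.8372802734375), (158.31243896484375, 32.58156967163086), 4.661203384399414) 405
grip ((560.8614501953125, 361.0782470703125), (118.83819580078125, 32.04216766357422), 7.034847736358643) 761
racktop ((512.005859375, -346.0240478515625), (268.7139892578125, 74.97857666015625), 3.1527187824249268) 687
blade 0.405 [ 0.40489362 -0.35444458  0.07584632] 41
blade 0.61 [ 0.61013715 -0.34230276  0.07562455] 43
```

Emit:
{"op": "move_arm", "data": {
  "motion": [0,0,0,0,0,-0.12,0,0,0,0,0,0,-0.12,0,0,0,0,0,0,-0.12,0,0,0,0,0,0,-0.12,0,0,0,0,0,0,-0.12,0,0,0,0,0,0,-0.12,0,0,0,0,0,0,-0.12,0,0,0,0,0,0,-0.12,0,0,0,0,0,0,-0.12,0,0,0,0,0,0,-0.12,0,0,0,0,0,0,-0.12,0,0,0,0,0,0,-0.12,0,0,0,0,0,0,-0.12,0,0,0,0,0,0,-0.12,0,0,0,0,0,0,-0.12,0,0,0,0,0,0,-0.12,0,0,0,0,0,0,-0.12,0,0,0,0,0,0,-0.12,0,0,0,0,0,0,-0.12,0,0,0,0,0,0,-0.12,0]
}}

```text
t: 3.57
tcp_pos: [0.2473, -0.574, 0.2313]
tcp_rot: [-0.514, -3.099, 0.0]
contact_force: [0.5, -0.1, 0.8]
opening: 0.0854
grasp_force: 0.0
```

Emit:
{"op": "move_arm", "data": {
  "motion": [0,0,0,0,0,-0.12,0,0,0,0,0,0,-0.12,0,0,0,0,0,0,-0.12,0,0,0,0,0,0,-0.09,0]
}}

```text
t: 3.9
tcp_pos: [0.2473, -0.574, 0.2313]
tcp_rot: [-0.189, 3.136, 0.0]
contact_force: [-0.4, -1.0, -0.2]
opening: 0.0852
grasp_force: 0.0
```

```bash
python3 - <<'E'
from h import *
go([.5615,.3605,.15],R_yaw(.119+np.pi));print(arm.read_state()['q'])
E
```

```text
shift cm [-42.44  88.99   8.13] turn [0.     0.     0.0017] dist 98.9
[-1.26739702e+00  2.76414686e-01 -2.64082493e-02  1.26798203e+00
  2.01010275e-05 -1.38809560e+00]
```

Emit:
{"op": "move_arm", "data": {
  "motion": [-1.65,3.45,0,0,0,0,0,-1.65,3.45,0,0,0,0,0,-1.65,3.45,0,0,0,0,0,-1.65,3.45,0,0,0,0,0,-1.65,3.45,0,0,0,0,0,-1.65,3.45,0,0,0,0,0,-1.65,3.45,0,0,0,0,0,-1.65,3.45,0,0,0,0,0,-1.65,3.45,0,0,0,0,0,-1.65,3.45,0,0,0,0,0,-1.65,3.45,0,0,0,0,0,-1.65,3.45,0,0,0,0,0,-1.65,3.45,0,0,0,0,0,-1.65,3.45,0,0,0,0,0,-1.65,3.45,0,0,0,0,0,-1.65,3.45,0,0,0,0,0,-1.65,3.45,0,0,0,0,0,-1.65,3.45,0,0,0,0,0,-1.65,3.45,0,0,0,0,0,-1.65,3.45,0,0,0,0,0]
}}

```text
t: 5.57
tcp_pos: [0.4961, 0.1515, 0.2316]
tcp_rot: [-0.182, 3.136, -0.0]
contact_force: [1.2, -0.4, 0.0]
opening: 0.0857
grasp_force: 0.0
```

Emit:
{"op": "move_arm", "data": {
  "motion": [-1.65,3.45,0,0,0,0,0,-1.65,3.45,0,0,0,0,0,-1.65,3.45,0,0,0,0,0,-1.65,3.45,0,0,0,0,0,-1.65,3.45,0,0,0,0,0,0,2,3,0,0,0,0,0,0.7,3,0,0,0,0,0,0,1,0,0,0,0]
}}

```text
t: 6.23
tcp_pos: [0.5522, 0.358, 0.1565]
tcp_rot: [0.185, -3.13, 0.004]
contact_force: [-1.3, -0.8, -1.1]
opening: 0.0851
grasp_force: 0.0
```

```bash
python3 - <<'E'
from h import *
st=arm.read_state();print(st['tcp_pos'],st['q'])
go([.5615,.3605,.024],R_yaw(.119+np.pi))
E
```

```text
[0.55218473 0.35797139 0.15654165] [ 4.76808097e-01  3.82737911e-01 -4.08608965e-02  1.15365083e+00
  4.19143818e-04  3.58841711e-01]
shift cm [-1.04  0.17 13.25] turn [-0.0019 -0.0062 -0.001 ] dist 13.3
```

Emit:
{"op": "move_arm", "data": {
  "motion": [-0.6,0.1,2.5,0,0,0,0,-0.5,0,3,0,0,0,0,0,0,3,0,0,0,0,0,0,2.5,0,0,0,0,0,0,1.5,0,0,0,0,0,0,0.8,0,0,0,0,0,0,0,0,0,0,0]
}}

```text
t: 6.82
tcp_pos: [0.5642, 0.3577, 0.0264]
tcp_rot: [0.179, -3.133, 0.003]
contact_force: [-0.3, -0.1, -0.5]
opening: 0.0854
grasp_force: 0.0
```

```bash
python3 - <<'E'
from h import *
go([.5615,.3605,.024],R_yaw(.119+np.pi)); print(arm.read_state()['tcp_pos'])
E
```

```text
shift cm [0.23 0.31 0.24] turn [-0.0017 -0.004  -0.0047] dist 0.5
[0.56417558 0.35765946 0.0264453 ]
```

Emit:
{"op": "move_arm", "data": {
  "motion": [0.2,0.3,0.2,0,0,0,0,0,0,0,0,0,0,0.3,0,0,0,0,0,0,0.6,0,0,0,0,0,0,1,0,0,0,0,0,0,1,0,0,0,0,0,0,1,0,0,0,0,0,0,1,0,0,0,0,0,0,1,0,0,0,0,0,0,1,0,0,0,0,0,0,1],
  "force": 60
}}

```text
t: 7.65
tcp_pos: [0.5639, 0.362, 0.0272]
tcp_rot: [-0.181, 3.135, -0.0]
contact_force: [-0.1, -1.4, 6.3]
opening: 0.0294
grasp_force: 64.6
```

Emit:
{"op": "move_arm", "data": {
  "motion": [0,0,-1,0,0,0,1,0,0,-3,0,0,0,1,0,0,-4,0,0,0,1,0,0,-4,0,0,0,1,0,0,-3,0,0,0,1,1,-2,0,0,0,0,1,1.5,-3,0,0,0,0,1,1.6,-3,0,0,0,0,1,1.6,-3,0,0,0,0,1,1.6,-3,0,0,0,0,1,1.6,-3,0,0,0,0,1,1.6,-3,0,0,0,0,1,1.5,-3,0,0,0,0,1,1,-2.5,0,0,0,0,1,0.8,-1.5,0,0,0,-0.05,1,0,0,0,0,0,-0.11,1,0,0,0,0,0,-0.12,1,0,0,0,0,0,-0.12,1,0,0,0,0,0,-0.12,1]
}}

```text
t: 9.23
tcp_pos: [0.4564, 0.078, 0.1759]
tcp_rot: [0.989, -2.981, -0.002]
contact_force: [-0.6, 0.4, -1.7]
opening: 0.0296
grasp_force: 63.8
```

Emit:
{"op": "move_arm", "data": {
  "motion": [0,0,0,0,0,-0.11,1,0,0,0,0,0,-0.04,1,0,0,0,0,0,0,1,0,0,0,0,0,0,1]
}}

```text
t: 9.57
tcp_pos: [0.4566, 0.0782, 0.176]
tcp_rot: [1.2, -2.903, -0.001]
contact_force: [0.4, -0.2, -2.3]
opening: 0.0297
grasp_force: 63.8
```

```bash
python3 - <<'E'
from h import *
a=snap('top');b=snap('side')
cv2.imwrite('pics/b1.png',np.hstack([a['image'][100:340,80:400],b['image'][100:340,160:480]])[:,:,::-1])
W=pts(b)
st=arm.read_state();print(st['tcp_pos'],st['q'],st['opening'],st['grasp_force'])
go([.459,.0775,.127],R_yaw(.785+np.pi)); 
E
```

```text
[0.45688277 0.07809427 0.17612104] [ 2.94629797e-02  2.79160936e-02 -4.39983551e-01  1.10349394e+00
  3.47522122e-04 -7.54904883e-01] 0.0297334491572753 63.84006142616272
shift cm [-0.11 -0.19  4.91] turn [ 0.0007 -0.0002 -0.0006] dist 4.9
```

View pics/b1.png

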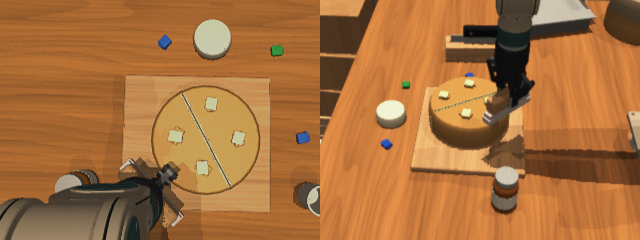

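```bash
python3 - <<'E'
from h import *
st=arm.read_state();p=st['tcp_pos']
for n in('side','top'):
    s=snap(n);W=pts(s);im=s['image'].astype(int)
    u=(W[...,0]-p[0])*.7071+(W[...,1]-p[1])*.7071; v=(W[...,0]-p[0])*.7071-(W[...,1]-p[1])*.7071
    sat=im.max(-1)-im.min(-1)
    m=(abs(u)<.09)&(abs(v)<.025)&(W[...,2]>.12)&(W[...,2]<.185)&(sat<40)&(im.min(-1)>90)
    print(n,m.sum())
    for a in range(-80,80,20):
        k=m&(u*1000>a)&(u*1000<a+20)
        if k.sum()>3: print(a,k.sum(),np.round(np.percentile(W[k][:,2],[2,50,98]),4),np.round(np.nanmean(v[k]),4))
    print('u ext',np.percentile(u[m],[1,99]) if m.any() else 0)
E
```

```text
side 28
-80 4 [0.1624 0.1645 0.1663] -0.0116
40 5 [0.1729 0.1761 0.179 ] -0.0034
60 18 [0.1583 0.1646 0.1746] -0.0043
u ext [-0.06537821  0.06821502]
top 41
-80 6 [0.1633 0.1653 0.1745] 0.0099
60 32 [0.1626 0.1759 0.1779] 0.002
u ext [-0.06844883  0.06787189]
```

Emit:
{"op": "move_arm", "data": {
  "motion": [-0.1,0,2,0,0,0,1,0,0,2,0,0,0,1,0,0,1.2,0,0,0,1,0,0,0,0,0,0,1,0,-1,0,0,0,0,1,0,-1,0,0,0,0,1,0,-1,0,0,0,0,1,0,-1,0,0,0,0,1,0,-1,0,0,0,0,1]
}}

```text
t: 10.52
tcp_pos: [0.4952, 0.0422, 0.1253]
tcp_rot: [-1.2, 2.901, -0.002]
contact_force: [1.0, 0.4, -1.8]
opening: 0.0292
grasp_force: 63.9
```

```bash
python3 - <<'E'
from h import *
st=arm.read_state();p=st['tcp_pos'];print(p,st['contact_force'])
b=snap('side','s2.png');a=snap('top')
cv2.imwrite('pics/s2c.png',cv2.resize(np.hstack([b['image'][150:270,240:400],a['image'][170:290,220:380]])[:,:,::-1],(800,300),interpolation=cv2.INTER_CUBIC))
E
```

```text
[0.49524532 0.04215431 0.12528582] [ 0.98751987  0.40599245 -1.8162709 ]
```

View pics/s2c.png

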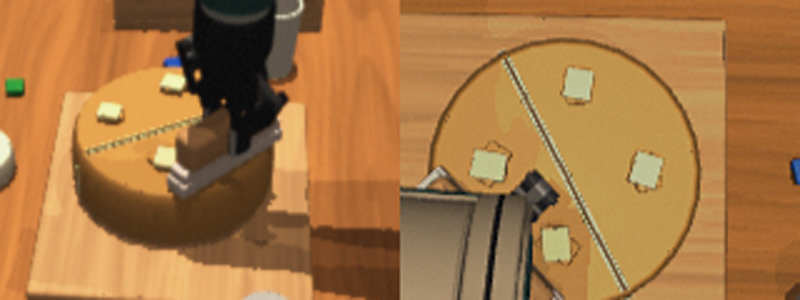

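The scraper is just above the top and behind the two near chips, and the other two are ahead of it. I'll sweep on.

Emit:
{"op": "move_arm", "data": {
  "motion": [0,-0.5,0.1,0,0,0,1,0,-1,0,0,0,0,1,0,-1,0,0,0,0,1,0,-1,0,0,0,0,1,0,-1,0,0,0,0,1,0,-1,0,0,0,0,1,0,-1,0,0,0,0,1,0,-1,0,0,0,0,1,0,-1,0,0,0,0,1,0,-1,0,0,0,0,1,0,-1,0,0,0,0,1]
}}

```text
t: 11.53
tcp_pos: [0.5682, -0.0317, 0.1232]
tcp_rot: [1.202, -2.903, -0.0]
contact_force: [0.5, 0.1, -1.6]
opening: 0.0298
grasp_force: 63.8
```

```bash
python3 - <<'E'
from h import *
st=arm.read_state();p=st['tcp_pos'];print(p,st['contact_force'])
b=snap('side');a=snap('top')
cv2.imwrite('pics/s3c.png',cv2.resize(np.hstack([b['image'][150:270,240:400],a['image'][170:290,220:380]])[:,:,::-1],(800,300),interpolation=cv2.INTER_CUBIC))
E
```

```text
[ 0.56819338 -0.0316582   0.12324846] [ 0.5222968   0.1131794  -1.64934595]
```

View pics/s3c.png

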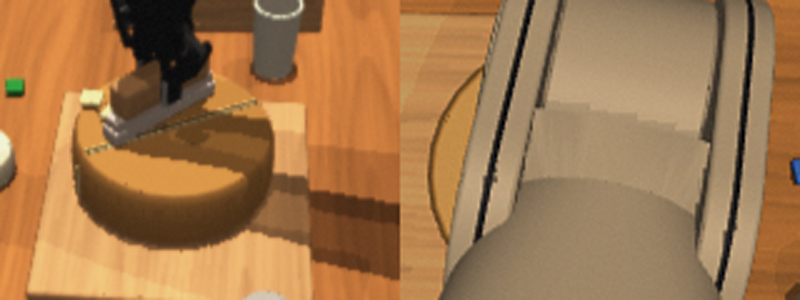

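The half already swept is clean, and a chip is being pushed ahead of the sole. I'll carry on past the edge.

Emit:
{"op": "move_arm", "data": {
  "motion": [0,-1,0,0,0,0,1,0,-1,0,0,0,0,1,0,-1,0,0,0,0,1,0,-1,0,0,0,0,1,0,-1,0,0,0,0,1,0,-1,0,0,0,0,1,0,-1,0,0,0,0,1,0,-1,0,0,0,0,1,0,-1,0,0,0,0,1,0,-1,0,0,0,0,1,0,0,-1.5,0,0,0,1,0,0,-3,0,0,0,1,0,0,-2,0,0,0,1]
}}

```text
t: 12.72
tcp_pos: [0.6387, -0.1023, 0.1894]
tcp_rot: [1.201, -2.903, -0.0]
contact_force: [0.6, 0.2, -1.3]
opening: 0.0295
grasp_force: 63.8
```

```bash
python3 - <<'E'
from h import *
st=arm.read_state();p=st['tcp_pos'];print(p,st['contact_force'])
b=snap('side');a=snap('top')
cv2.imwrite('pics/s4c.png',cv2.resize(np.hstack([b['image'][120:270,220:400],a['image'][150:300,200:380]])[:,:,::-1],(800,333),interpolation=cv2.INTER_CUBIC))
go([.5635,.362,.18],R_yaw(.119+np.pi))
E
```

```text
[ 0.63868776 -0.10226401  0.18936979] [ 0.61807149  0.18834385 -1.31822675]
shift cm [-27.32  38.44   1.13] turn [-0.0061  0.007   0.6661] dist 47.2
```

View pics/s4c.png

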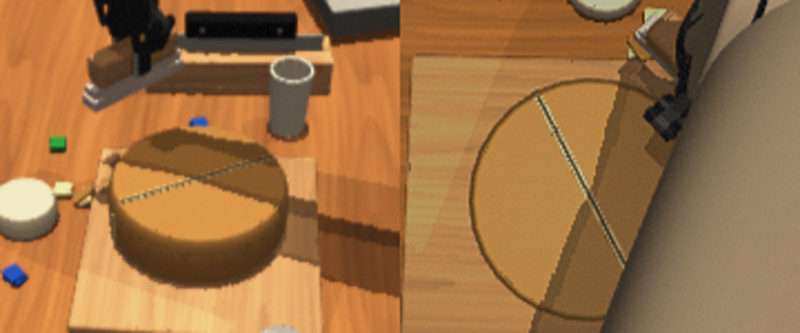

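Emit:
{"op": "move_arm", "data": {
  "motion": [-1,1.4,0,0,0,0,1,-2,2.8,0,0,0,0,1,-2,2.8,0,0,0,0,1,-2,2.8,0,0,0,0,1,-2,2.8,0,0,0,0,1,-2,2.8,0,0,0,0,1,-2,2.8,0,0,0,0,1,-2,2.8,0,0,0,0,1,-2,2.8,0,0,0,0,1,-2,2.8,0,0,0,0,1,-2,2.8,0,0,0,0,1,-2,2.8,0,0,0,0,1,-2,2.8,0,0,0,0,1,-2,2.8,0,0,0,0,1,-0.3,0.6,0,0,0,0.12,1,0,0,0,0,0,0.12,1,0,0,0,0,0,0.12,1,0,0,0,0,0,0.12,1,0,0,0,0,0,0.12,1,0,0,0,0,0,0.06,1]
}}

```text
t: 14.48
tcp_pos: [0.5581, 0.363, 0.1859]
tcp_rot: [0.19, -3.132, 0.002]
contact_force: [-0.3, -0.3, -2.5]
opening: 0.0297
grasp_force: 63.9
```

```bash
python3 - <<'E'
from h import *
for n in('top','side'):
    s=snap(n);W=pts(s);X,Y,Z=W[...,0],W[...,1],W[...,2]
    m=(np.hypot(X-.551,Y+.0145)<.11)&(Z>.099)&(Z<.15);print(n,'above wheel px',m.sum(),np.nanmean(W[m],0) if m.any() else '')
    m=(abs(Z-.094)<.004)&(np.hypot(X-.551,Y+.0145)<.125)
    print(cv2.minEnclosingCircle((W[m][:,:2]*1000).astype(np.float32)),m.sum())
    print([(round(r['p'],2),np.round(r['point']),np.round(W[int(r['point'][1]),int(r['point'][0])],3)) for r in arm.tip_of(s,'chip0_center')[:6]+arm.tip_of(s,'chip2_center')[:6] if r['p']>.2])
go([.5635,.362,.0285],R_yaw(.119+np.pi))
E
```

```text
top above wheel px 0 
((551.3164672851562, -15.071999549865723), 104.70121002197266) 8055
[(0.55, array([365., 229.]), array([ 0.578, -0.189,  0.009]))]
side above wheel px 1 [0.50531412 0.04480126 0.09915875]
((548.8682861328125, -13.92716121673584), 105.51287841796875) 1055
[(0.31, array([311., 198.]), array([0.532, 0.373, 0.442]))]
shift cm [-0.43 -0.13 15.9 ] turn [-0.0004 -0.0013  0.0075] dist 15.9
```

Emit:
{"op": "move_arm", "data": {
  "motion": [-0.2,0,2,0,0,0,1,-0.2,0,3,0,0,0,1,0,0,3.5,0,0,0,1,0,0,3,0,0,0,1,0,0,2,0,0,0,1,0,0,1.2,0,0,0,1,0,0,0.5,0,0,0,1,0,0,0,0,0,0,1,0,0,0,0,0,0,1]
}}

```text
t: 15.53
tcp_pos: [0.5649, 0.364, 0.0376]
tcp_rot: [-0.197, 3.133, 0.001]
contact_force: [0.1, 0.5, -2.7]
opening: 0.0293
grasp_force: 63.9
```

Emit:
{"op": "move_arm", "data": {
  "motion": [0,0,0.5,0,0,0,1,0,0,0.4,0,0,0,1,0,0,0,0,0,0,1,0,0,0,0,0,0,1]
}}

```text
t: 15.87
tcp_pos: [0.5638, 0.3635, 0.0276]
tcp_rot: [-0.197, 3.135, 0.0]
contact_force: [-0.0, -0.0, -1.8]
opening: 0.0293
grasp_force: 63.9
```

Emit:
{"op": "move_arm", "data": {
  "motion": [0,0,0.1,0,0,0,1,0,0,0,0,0,0,1,0,0,0,0,0,0,0.5,0,0,0,0,0,0,0,0,0,0,0,0,0,0,0,0,0,0,0,0,0,0,0,0,0,0,0,0,0,0,0,0,0,0,0,0,0,0,0,0,0,0,-2,0,0,0,0,0,0,-4,0,0,0,0,0,0,-4,0,0,0,0,0,0,-4,0,0,0,0,0,0,-4,0,0,0,0,0,0,-3,0,0,0,0]
}}

```text
$.motion: bad value
```

```bash
python3 - <<'E'
from h import *
for n in('top','side'):
    s=snap(n);W=pts(s);X,Y,Z=W[...,0],W[...,1],W[...,2]
    h=(abs(X-.5115)<.1)&(abs(Y+.3465)<.03)&(Z>.1)
    c,sz,ang=cv2.minAreaRect((W[h][:,:2]*1000).astype(np.float32));print(n,c,sz,ang)
    t=.059;a=(X-c[0]/1000)*np.cos(t)+(Y-c[1]/1000)*np.sin(t);b=-(X-c[0]/1000)*np.sin(t)+(Y-c[1]/1000)*np.cos(t)
    for lo in np.arange(-.016,.016,.004):
        k=h&(abs(a)<.06)&(b>=lo)&(b<lo+.004);print(round(lo*1000),k.sum(),np.round(np.nanmedian(Z[k])*1000,1),end=' | ')
    print()
    g=(abs(X-.564)<.09)&(abs(Y-.362)<.03)&(Z>.055)&(Z<.075);print('scraper',cv2.minAreaRect((W[g][:,:2]*1000).astype(np.float32)),np.median(Z[g]))
st=arm.read_state();print(st['t'],st['opening'])
go([.5115,-.3465,.24],R_yaw(.059+np.pi))
E
```

```text
top (511.6575012207031, -346.96112060546875) (158.7195281982422, 29.0452823638916) 4.164609909057617
-16 39 110.7 | -12 118 112.5 | -8 131 112.7 | -4 138 112.7 | 0 128 112.8 | 4 146 112.7 | 8 204 110.5 | 12 120 105.4 | 
scraper ((562.6094970703125, 357.5369567871094), (119.30191802978516, 42.88483810424805), 7.807713031768799) 0.06435017073576638
side (546.9605102539062, -342.8371887207031) (85.5656967163086, 30.07977867126465) 2.774207353591919
-16 6 113.5 | -12 18 114.3 | -8 22 114.3 | -4 22 114.2 | 0 28 112.0 | 4 38 110.6 | 8 55 108.6 | 12 9 108.8 | 
scraper ((561.0512084960938, 362.11029052734375), (118.39876556396484, 35.51800537109375), 7.463129043579102) 0.06525404244401545
15.9667 0.029178476442543413
shift cm [ 14.07 -69.79 -21.25] turn [0.0002 0.0005 0.0663] dist 74.3
```

Emit:
{"op": "move_arm", "data": {
  "motion": [0,0,0.1,0,0,0,1,0,0,0,0,0,0,1,0,0,0,0,0,0,0.5,0,0,0,0,0,0,0,0,0,0,0,0,0,0,0,0,0,0,0,0,0,0,0,0,0,0,0,0,0,0,0,0,0,0,0,0,0,-2,0,0,0,0,0,0,-4,0,0,0,0,0,0,-4,0,0,0,0,0,0,-4,0,0,0,0,0,0,-4,0,0,0,0,0,0,-3,0,0,0,0]
}}

```text
t: 17.13
tcp_pos: [0.5647, 0.3639, 0.2405]
tcp_rot: [-0.196, 3.132, 0.003]
contact_force: [0.4, -0.3, 0.1]
opening: 0.0851
grasp_force: 0.0
```

```bash
python3 - <<'E'
from h import *
for n in('top','side'):
    s=snap(n);W=pts(s);X,Y,Z=W[...,0],W[...,1],W[...,2]
    g=(abs(X-.564)<.09)&(abs(Y-.362)<.04)&(Z>.055)&(Z<.075);print('scraper',g.sum(),cv2.minAreaRect((W[g][:,:2]*1000).astype(np.float32)) if g.sum()>5 else '')
st=arm.read_state();print(st['t'],st['opening'],st['tcp_pos'])
go([.5115,-.3465,.24],R_yaw(.065+np.pi))
E
```

```text
scraper 920 ((562.3160400390625, 362.8885192871094), (119.7603988647461, 30.795713424682617), 6.936742782592773)
scraper 765 ((560.6799926757812, 364.2760925292969), (118.2704086303711, 31.653839111328125), 6.910134792327881)
17.2333 0.08556297795858415 [0.56759135 0.36541284 0.24458695]
shift cm [ 1.446e+01 -6.993e+01 -6.000e-02] turn [0.0052 0.0129 0.0603] dist 71.4
```

Emit:
{"op": "move_arm", "data": {
  "motion": [0.4,-2,0,0,0,0,0,0.75,-3.6,0,0,0,0,0,0.75,-3.6,0,0,0,0,0,0.75,-3.6,0,0,0,0,0,0.75,-3.6,0,0,0,0,0,0.75,-3.6,0,0,0,0,0,0.75,-3.6,0,0,0,0,0,0.75,-3.6,0,0,0,0,0,0.75,-3.6,0,0,0,0,0,0.75,-3.6,0,0,0,0,0,0.75,-3.6,0,0,0,0,0,0.75,-3.6,0,0,0,0,0,0.75,-3.6,0,0,0,0,0,0.75,-3.6,0,0,0,0,0,0.75,-3.6,0,0,0,0,0,0.75,-3.6,0,0,0,0,0,0.75,-3.6,0,0,0,0,0,0.75,-3.6,0,0,0,0,0,0.75,-3.6,0,0,0,0,0,0.7,-3.1,0,0,0,0.06,0]
}}

```text
t: 18.9
tcp_pos: [0.5054, -0.3505, 0.2353]
tcp_rot: [0.099, -3.139, -0.001]
contact_force: [1.0, 0.2, -0.5]
opening: 0.0853
grasp_force: 0.0
```

Emit:
{"op": "move_arm", "data": {
  "motion": [0,0,0,0,0,0,0,0,0,0,0,0,0,0,0,0,0,0,0,0,0]
}}

```text
t: 19.15
tcp_pos: [0.5057, -0.3478, 0.2354]
tcp_rot: [0.102, -3.139, -0.003]
contact_force: [0.8, 0.8, 0.5]
opening: 0.0858
grasp_force: 0.0
```

```bash
python3 - <<'E'
from h import *
st=arm.read_state();print(st['t'],st['opening'],st['tcp_pos'],st['q'])
go([.5115,-.3465,.077],R_yaw(.063+np.pi))
E
```

```text
19.15 0.08577491621102189 [ 0.50571205 -0.34780758  0.23541977] [-7.07963018e-01  2.55884096e-01 -4.44854865e-02  1.27239055e+00
  4.56824959e-04 -7.73114785e-01]
shift cm [-0.6   0.07 15.84] turn [ 0.0017 -0.0011  0.0022] dist 15.9
```

Emit:
{"op": "move_arm", "data": {
  "motion": [-0.3,0,2,0,0,0,0,-0.3,0,3,0,0,0,0,0,0.1,3,0,0,0,0,0,0,3,0,0,0,0,0,0,2.5,0,0,0,0,0,0,1.5,0,0,0,0,0,0,0.8,0,0,0,0,0,0,0,0,0,0,0,0,0,0,0,0,0,0]
}}

```text
t: 19.9
tcp_pos: [0.5125, -0.3461, 0.0787]
tcp_rot: [-0.105, 3.14, 0.0]
contact_force: [-0.4, -1.4, 0.5]
opening: 0.0854
grasp_force: 0.0
```

```bash
python3 - <<'E'
from h import *
go([.5115,-.3465,.077],R_yaw(.063+np.pi))
for n in('side','top'):
    s=snap(n);W=pts(s);X,Y,Z=W[...,0],W[...,1],W[...,2]
    t=.063;a=(X-.5115)*np.cos(t)+(Y+.3465)*np.sin(t);b=-(X-.5115)*np.sin(t)+(Y+.3465)*np.cos(t)
    # handle ends both sides
    for lo,hi in((-.08,-.045),(.045,.08)):
        h=(a>lo)&(a<hi)&(abs(b)<.03)&(Z>.109)&(Z<.118);print(n,lo,h.sum(),np.round(np.percentile(b[h],[3,50,97])*1000,1) if h.sum()>4 else '')
E
```

```text
shift cm [ 0.1  -0.03  0.17] turn [0.0001 0.     0.0036] dist 0.2
side -0.08 63 [-15.5   3.3  15.2]
side 0.045 57 [-11.6   2.4  13.9]
top -0.08 236 [-12.8  -0.   11.1]
top 0.045 235 [-13.   -0.5  11. ]
```

Emit:
{"op": "move_arm", "data": {
  "motion": [0,0,0.1,0,0,0,0.3,0,0,0,0,0,0,0.6,0,0,0,0,0,0,1,0,0,0,0,0,0,1,0,0,0,0,0,0,1,0,0,0,0,0,0,1,0,0,0,0,0,0,1,0,0,0,0,0,0,1,0,0,0,0,0,0,1],
  "force": 90
}}

```text
t: 20.75
tcp_pos: [0.5127, -0.3479, 0.078]
tcp_rot: [-0.102, 3.139, -0.003]
contact_force: [-0.4, -2.8, 3.8]
opening: 0.0271
grasp_force: 89.7
```

Emit:
{"op": "move_arm", "data": {
  "motion": [0,0,-0.5,0,0,0,1,0,0,-1,0,0,0,1,0,0,-1.5,0,0,0,1,0,0,-2,0,0,0,1,0,0,-2,0,0,0,1,0,0,-2,0,0,0,1,0,0,-2,0,0,0,1,0,0,-2,0,0,0,1,0,0,-2,0,0,0,1,0,0,-0.8,0,0,0,1,0,0,0,0,0,0,1,0,0,0,0,0,0,1]
}}

```text
t: 21.75
tcp_pos: [0.5116, -0.3462, 0.2342]
tcp_rot: [0.103, -3.139, -0.003]
contact_force: [-0.9, 0.4, -4.7]
opening: 0.027
grasp_force: 90.4
```

```bash
cat > kn.py <<'E'
from h import *
st=arm.read_state();p=np.array(st['tcp_pos']);Rt=R.from_rotvec(st['tcp_rot']).as_matrix()
print(st['t'],p,st['contact_force'],st['opening'],st['grasp_force'])
for n in('side','top'):
    s=snap(n,f"k_{n}_{st['t']:.1f}.png");W=pts(s)
    L=(W-p)@Rt  # tool frame: x along knife, y across, z down
    for nm,x0,x1,z0,z1 in(('blade-',-.12,-.085,-.014,.08),('blade+',.085,.12,-.014,.08),('handle-',-.08,-.03,-.04,-.005),('handle+',.03,.08,-.04,-.005),('blademid',-.085,.085,.01,.08)):
        m=(L[...,0]>x0)&(L[...,0]<x1)&(abs(L[...,1])<.025)&(L[...,2]>z0)&(L[...,2]<z1)
        q=L[m]*1000
        if len(q)>5: print(n,nm,len(q),'y',np.round(np.percentile(q[:,1],[3,50,97]),1),'z',np.round(np.percentile(q[:,2],[1,50,99]),1))
    k=(abs(L[...,0])<.16)&(abs(L[...,1])<.02)&(L[...,2]>-.02)&(L[...,2]<.07)
    if k.sum()>9:print('x ext',np.percentile(L[k][:,0],[0.3,99.7])*1000)
E
python3 kn.py; python3 -c "
from h import *
go([.551,-.0145,.236],R_yaw(np.radians(29.1)+np.pi))"
```

```text
21.75 [ 0.51157116 -0.34619449  0.23416202] [-0.87847026  0.44701697 -4.72851998] 0.027033269917332695 90.36988019943237
side blade- 223 y [-4.6  0.6  5. ] z [-4.5 28.4 64.2]
side blade+ 247 y [-4.4  1.2  5.6] z [-6.1 26.9 64.6]
side handle- 218 y [-8.9 12.1 17.6] z [-38.  -28.3  -5.5]
side handle+ 225 y [-9.4 12.6 18.5] z [-39.  -28.5  -5.9]
side blademid 872 y [-4.6  0.7  6. ] z [10.9 36.7 64.5]
x ext [-115.96449142  120.39996563]
top blade- 457 y [0.2 2.4 3.5] z [-3.1 25.3 67.2]
top blade+ 518 y [0.4 2.7 3.9] z [-3.5 25.1 66.5]
top handle- 818 y [-9.   9.7 16. ] z [-36.1 -32.4  -6.8]
top handle+ 886 y [-8.9  9.9 16.1] z [-35.9 -32.7  -7.1]
top blademid 1310 y [1.2 2.4 3.5] z [16.8 43.6 67.7]
x ext [-118.38030666  120.39242869]
shift cm [-6.16 32.8  -0.22] turn [ 0.004  -0.0023 -0.4426] dist 33.4
```

Emit:
{"op": "move_arm", "data": {
  "motion": [-0.2,1,-0.2,0,0,0,1,-0.4,2,0,0,0,0,1,-0.5,2.7,0,0,0,0,1,-0.5,2.7,0,0,0,0,1,-0.5,2.7,0,0,0,0,1,-0.5,2.7,0,0,0,0,1,-0.5,2.7,0,0,0,0,1,-0.5,2.7,0,0,0,0,1,-0.5,2.7,0,0,0,0,1,-0.5,2.7,0,0,0,0,1,-0.5,2.7,0,0,0,0,1,-0.5,2.7,0,0,0,0,1,-0.3,2,0,0,0,0,1,-0.2,1,0,0,0,-0.05,1,0,0,0,0,0,-0.09,1,0,0,0,0,0,-0.09,1,0,0,0,0,0,-0.09,1,0,0,0,0,0,-0.08,1,0,0,0,0,0,-0.043,1,0,0,0,0,0,0,1]
}}

```text
t: 23.52
tcp_pos: [0.5504, -0.0128, 0.2362]
tcp_rot: [0.791, -3.038, -0.002]
contact_force: [-0.2, -0.6, -3.6]
opening: 0.0267
grasp_force: 90.1
```

Emit:
{"op": "move_arm", "data": {
  "motion": [0,0,0,0,0,0,1,0,0,0,0,0,0,1]
}}

```text
t: 23.68
tcp_pos: [0.5509, -0.0133, 0.2367]
tcp_rot: [0.788, -3.04, -0.001]
contact_force: [0.7, 0.2, -3.8]
opening: 0.0271
grasp_force: 90.1
```

```bash
cat > al.py <<'E'
from h import *
# knife relative to score line, both measured in the same picture
st=arm.read_state();p=np.array(st['tcp_pos']);Rt=R.from_rotvec(st['tcp_rot']).as_matrix()
print(st['t'],p,'tool z',np.round(Rt[:,2],4))
th=np.radians(29.1);e=np.array([np.cos(th),np.sin(th)]);nn=np.array([-e[1],e[0]])
for n in('top','side'):
    s=snap(n);W=pts(s);im=s['image'].astype(int);L=(W-p)@Rt
    D=W[...,:2]-[.551,-.0145];al=D@e;ac=D@nn;Z=W[...,2];sat=im.max(-1)-im.min(-1)
    k=(abs(al)<.098)&(abs(ac)<.012)&(abs(Z-.093)<.006)&(sat<80)
    if k.sum()>10:
        f=np.polyfit(al[k],ac[k],1);print(n,'score across at centre mm',f[1]*1000,'ang err deg',np.degrees(f[0]),'from al',al[k].min(),al[k].max(),k.sum())
    w=(abs(Z-.093)<.005)&(np.hypot(*np.moveaxis(D,-1,0))<.125);c=cv2.minEnclosingCircle((D[w]*1000).astype(np.float32));print(' wheel c',c,'z',np.median(Z[w]))
    m=(abs(L[...,0])<.13)&(abs(L[...,1])<.012)&(L[...,2]>.0)&(L[...,2]<.075)&(Z>.1)
    q=W[m];A=np.c_[al[m],q[:,2]-(p[2]-.066),np.ones(len(q))]
    co=np.linalg.lstsq(A,ac[m],rcond=None)[0];r=ac[m]-A@co;g=abs(r)<.004;co=np.linalg.lstsq(A[g],ac[m][g],rcond=None)[0]
    print(' blade face across at edge mm',co[2]*1000,'yaw err deg',np.degrees(co[0]),'lean deg',np.degrees(co[1]),len(q),'res',np.std(r[g])*1000)
    print(' blade along ext',np.percentile(al[m],[.5,99.5])*1000,'edge z',np.percentile(q[:,2],[.5,1,2]),'by end',[np.round(np.percentile(q[(al[m]*1000>a)&(al[m]*1000<b)][:,2],1),4) for a,b in((-110,-60),(60,110)) if ((al[m]*1000>a)&(al[m]*1000<b)).any()])
E
python3 al.py; python3 -c "
from h import *
go([.551,-.0145,.236],R_yaw(np.radians(29.1)+np.pi))"
```

```text
23.6833 [ 0.55094524 -0.01331266  0.23672377] tool z [-1.2e-03  4.0e-04 -1.0e+00]
 wheel c ((0.0, 0.0), 0.0) z nan
 blade face across at edge mm 0.0 yaw err deg 0.0 lean deg 0.0 0 res nan
shift cm [ 0.06 -0.09  0.09] turn [ 0.0007 -0.0006 -0.0003] dist 0.1
  return _methods._mean(a, axis=axis, dtype=dtype,
  ret = ret.dtype.type(ret / rcount)
  ret = _var(a, axis=axis, dtype=dtype, out=out, ddof=ddof,
  arrmean = um.true_divide(arrmean, div, out=arrmean,
  ret = ret.dtype.type(ret / rcount)
Traceback (most recent call last):
  File "al.py", line 17, in <module>
    print(' blade along ext',np.percentile(al[m],[.5,99.5])*1000,'edge z',np.percentile(q[:,2],[.5,1,2]),'by end',[np.round(np.percentile(q[(al[m]*1000>a)&(al[m]*1000<b)][:,2],1),4) for a,b in((-110,-60),(60,110)) if ((al[m]*1000>a)&(al[m]*1000<b)).any()])
                             ~~~~~~~~~~~~~^^^^^^^^^^^^^^^^^
IndexError: index -1 is out of bounds for axis 0 with size 0
```

Emit:
{"op": "move_arm", "data": {
  "motion": [0.05,-0.1,1,0,0,0,1,0,0,1.5,0,0,0,1,0,0,1.2,0,0,0,1,0,0,0.8,0,0,0,1,0,0,0,0,0,0,1,0,0,0,0,0,0,1]
}}

```text
t: 24.23
tcp_pos: [0.5508, -0.0147, 0.1913]
tcp_rot: [0.789, -3.039, -0.001]
contact_force: [0.5, 1.3, -4.2]
opening: 0.027
grasp_force: 89.9
```

```bash
sed -i "s/for n in('top','side')/for n in('side',)/; s/s=snap(n)/s=snap(n,'al_%.1f.png'%st['t'])/" al.py; python3 al.py; ls -t pics|head -1
```

```text
24.2333 [ 0.55082533 -0.01474246  0.19133918] tool z [-2.1e-03  3.0e-04 -1.0e+00]
side score across at centre mm 2.2881886043837527 ang err deg -0.3399178429716736 from al -0.09777802448188691 0.09769026385392438 313
 wheel c ((-1.1669431924819946, 3.5201327800750732), 105.9166030883789) z 0.09315037981862012
 blade face across at edge mm 0.20554176812417976 yaw err deg -0.14186461265768385 lean deg 1.1557018632483531 1497 res 1.5215145700974635
 blade along ext [-121.08034675  117.75419838] edge z [0.12479808 0.12563919 0.1268798 ] by end [np.float64(0.1264), np.float64(0.1256)]
al_24.2.png
```

```bash
python3 - <<'E'
import cv2
a=cv2.imread('pics/al_24.2.png');cv2.imwrite('pics/c5.png',cv2.resize(a[130:260,230:390],(800,650),interpolation=cv2.INTER_CUBIC)[:600])
E
python3 - <<'E'
from h import *
th=np.radians(29.1);e=np.array([np.cos(th),np.sin(th)]);nn=np.array([-e[1],e[0]])
s=snap('side');W=pts(s);im=s['image'].astype(int);D=W[...,:2]-[.551,-.0145];al=D@e;ac=D@nn;Z=W[...,2]
# blue channel profile across the line, on the wheel top
for lo,hi in((-.095,-.06),(-.06,-.02),(-.02,.02),(.02,.06),(.06,.095)):
    m=(al>lo)&(al<hi)&(abs(Z-.093)<.005)&(abs(ac)<.02)
    b=np.round(ac[m]*1000/2).astype(int); print(lo,[(2*i,int(im[m][b==i][:,2].mean()),int((b==i).sum())) for i in range(-9,10) if (b==i).any()])
E
```

```text
-0.095 [(-18, 67, 3), (-16, 67, 9), (-14, 65, 4), (-12, 65, 8), (-10, 66, 5), (-8, 63, 5), (-6, 72, 3), (-4, 57, 2), (-2, 45, 9), (0, 47, 5), (2, 43, 10), (4, 44, 8), (6, 32, 6), (8, 45, 8), (10, 41, 7), (12, 44, 5), (14, 48, 4), (16, 62, 4), (18, 45, 8)]
-0.06 [(-18, 63, 7), (-16, 59, 6), (-14, 55, 4), (-12, 53, 8), (-10, 54, 6), (-8, 41, 5), (-6, 37, 6), (-4, 41, 5), (-2, 35, 6), (0, 36, 11), (2, 41, 9), (4, 38, 7), (6, 33, 6), (8, 31, 9), (10, 30, 6), (12, 29, 9), (14, 30, 7), (16, 31, 7), (18, 32, 7)]
-0.02 [(-18, 29, 6), (-16, 24, 10), (-14, 24, 6), (-12, 26, 4), (-10, 25, 8), (-8, 28, 5), (-6, 29, 6), (-4, 30, 7), (-2, 28, 3), (0, 35, 10), (2, 39, 10), (4, 36, 3), (6, 32, 10), (8, 30, 12), (10, 30, 7), (12, 32, 5), (14, 34, 4), (16, 31, 10), (18, 34, 11)]
0.02 [(-18, 59, 6), (-16, 55, 11), (-14, 48, 6), (-12, 47, 6), (-10, 52, 7), (-8, 38, 9), (-6, 35, 4), (-4, 35, 8), (-2, 34, 5), (0, 37, 12), (2, 37, 10), (4, 31, 11), (6, 31, 3), (8, 31, 5), (10, 34, 10), (12, 35, 9), (14, 36, 8), (16, 36, 7), (18, 38, 11)]
0.06 [(-18, 70, 7), (-16, 70, 8), (-14, 72, 5), (-12, 64, 3), (-10, 65, 5), (-8, 62, 10), (-6, 75, 1), (-4, 54, 6), (-2, 43, 4), (0, 50, 11), (2, 46, 6), (4, 41, 10), (6, 41, 6), (8, 46, 10), (10, 54, 5), (12, 57, 8), (14, 47, 7), (16, 52, 9), (18, 61, 6)]
```

View pics/c5.png

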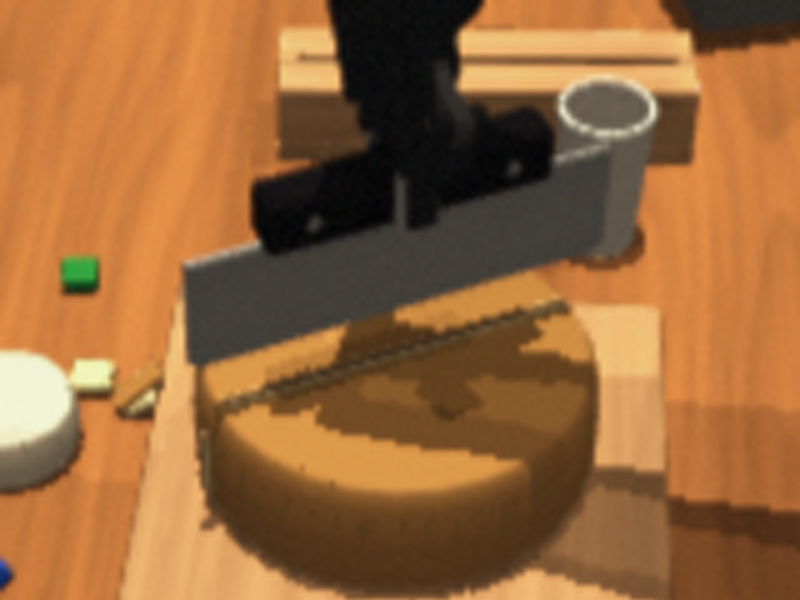

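The side view shows the blade above and parallel to the groove, the wheel top clean, and three loose chips off the wheel at its far left. I'll refine the lean and the offset using blade-only pixels.

```bash
cat > fin.py <<'E'
from h import *
from scipy.optimize import least_squares
st=arm.read_state();p=np.array(st['tcp_pos']);ez=p[2]-.066;print(st['t'],p)
th=np.radians(29.1);e=np.array([np.cos(th),np.sin(th)]);nn=np.array([-e[1],e[0]])
S=[];B=[]
for i in range(3):
    s=snap('side','fin%.1f.png'%st['t']);W=pts(s);im=s['image'].astype(int);D=W[...,:2]-[.551,-.0145];al=D@e;ac=D@nn;Z=W[...,2]
    m=(abs(al)<.112)&(abs(ac)<.02)&(Z>ez+.008)&(Z<ez+.056)
    m=cv2.erode(m.astype(np.uint8),np.ones((3,3)))>0
    m&=~((abs(al)<.03)&(Z>ez+.04))
    A=np.c_[al[m],Z[m]-ez,np.ones(m.sum())]
    B.append(least_squares(lambda c:(A@c-ac[m])/.001,[0,0,0],loss='soft_l1').x)
    sat=im.max(-1)-im.min(-1);lum=im.sum(-1)
    k=(abs(al)<.095)&(abs(ac)<.008)&(abs(Z-.093)<.006)
    rel=im[...,2]/np.maximum(im[...,0],1)  # groove is less yellow
    w=np.clip(rel-np.median(rel[k])-.05,0,None)*k
    kk=w>0;S.append(np.polyfit(al[kk],ac[kk],1,w=np.sqrt(w[kk])))
B=np.mean(B,0);S=np.mean(S,0)
print('blade face at edge',B[2]*1e3,'yaw',np.degrees(B[0]),'lean',np.degrees(B[1]),m.sum(),'| score',S[1]*1e3,'yaw',np.degrees(S[0]),kk.sum())
print('edge-line across offset mm',(B[2]-.002-S[1])*1e3)
E
python3 fin.py
```

```text
24.3333 [ 0.55208397 -0.01492495  0.19282959]
blade face at edge -1.2198183910474865 yaw -0.08222386790947621 lean 2.3958551591207753 732 | score 1.1112289594390703 yaw -0.4508343970536395 49
edge-line across offset mm -4.331047350486557
```

Emit:
{"op": "move_arm", "data": {
  "motion": [0,0.08,0,-0.02,0,0,1,0,0.08,0,-0.02,0,0,1,0,0,0,0,0,0,1,0,0,0,0,0,0,1,0,0,0,0,0,0,1]
}}

```text
t: 24.9
tcp_pos: [0.5509, -0.0136, 0.1923]
tcp_rot: [0.787, -3.03, -0.061]
contact_force: [0.4, 0.1, -4.6]
opening: 0.0271
grasp_force: 90.1
```

```bash
python3 fin.py; python3 -c "
from h import *
P=[]
for i in range(6):
    s=snap('side') if i%2 else snap('top'); P.append(arm.read_state()['tcp_pos'])
    W=pts(s);Z=W[...,2];m=(np.hypot(W[...,0]-.551,W[...,1]+.0145)<.09)&(abs(Z-.093)<.006);print(m.sum(),np.median(Z[m]) if m.any() else '')
print(np.mean(P,0),np.std(P,0))"
```

```text
24.9 [ 0.55088228 -0.01361431  0.19230988]
blade face at edge 3.5663498190965055 yaw -0.07725651171723473 lean -0.3346978298636713 784 | score 1.185601664586141 yaw -0.352194765065022 49
edge-line across offset mm 0.3807481545103643
0 
1742 0.09309973505126568
0 
1748 0.09324459246047812
0 
1749 0.09318388601668048
[ 0.55071633 -0.0133371   0.19231692] [2.71185031e-05 1.22551504e-05 1.49519283e-05]
```

Emit:
{"op": "move_arm", "data": {
  "motion": [-0.1,-0.03,0.4,0.005,0,0,1,0,0,0.5,0,0,0,1,0,0,0.5,0,0,0,1,0,0,0.4,0,0,0,1,0,0,0,0,0,0,1,0,0,0,0,0,0,1,0,0,0,0,0,0,1]
}}

```text
t: 25.93
tcp_pos: [0.5515, -0.0127, 0.1743]
tcp_rot: [0.787, -3.032, -0.053]
contact_force: [0.5, 0.9, -3.5]
opening: 0.0269
grasp_force: 90.2
```

```bash
cat >> fin.py <<'E'
# lower edge of the blade: lowest rows of blade pixels, per column, above the face line
g=(abs(al)<.125)&(abs(ac-B[2])<.006)&(Z>ez-.01)&(Z<ez+.05)
cols=[c for c in range(g.shape[1]) if g[:,c].sum()>5]
low=np.array([(al[g[:,c],c].mean(),Z[g[:,c],c].min()) for c in cols])
for a,b in((-.12,-.07),(-.07,0),(0,.07),(.07,.12)):
    k=(low[:,0]>a)&(low[:,0]<b);print(a,np.round(np.median(low[k,1])*1e3,1),k.sum(),end=' ; ')
# pixel-ray estimate: edge pixel row boundary projected on the vertical plane of the blade
T=np.array(s['cam_to_world'])
out=[]
for c in cols:
    r=np.where(g[:,c])[0].max()+.5
    d=T[:3,:3]@np.array([(c-s['cx'])/s['fx'],(r-s['cy'])/s['fy'],1]);o=T[:3,3]
    t=((B[2]-nn@(o[:2]-[.551,-.0145]))/(nn@d[:2]));q=o+t*d;out.append((e@(q[:2]-[.551,-.0145]),q[2]))
out=np.array(out);k=abs(out[:,0])<.115;f=np.polyfit(out[k,0],out[k,1],1);print('\nedge z by ray',f[1]*1e3,'pitch deg',np.degrees(f[0]),'along ext',out[:,0].min()*1e3,out[:,0].max()*1e3,'TCP-66:',ez*1e3)
E
python3 fin.py
```

```text
25.9333 [ 0.55152253 -0.01266014  0.17429392]
blade face at edge 3.3681759290546833 yaw -0.1351184520760621 lean 0.2681984973421614 775 | score 0.650997900229032 yaw -0.290934528465145 47
edge-line across offset mm 0.7171780288256512
-0.12 110.7 17 ; -0.07 110.5 24 ; 0 110.3 25 ; 0.07 111.3 18 ; 
edge z by ray 108.06020961495159 pitch deg 0.14674491709086349 along ext -120.48049698806105 120.4385127268758 TCP-66: 108.29391963363727
```

Emit:
{"op": "move_arm", "data": {
  "motion": [0,-0.03,0.2,0,0,0,1,0,0,0.2,0,0,0,1,0,0,0.1,0,0,0,1,0,0,0,0,0,0,1,0,0,0,0,0,0,1,0,0,0,0,0,0,1,0,0,0,0,0,0,1,0,0,0,0,0,0,1]
}}

```text
t: 26.75
tcp_pos: [0.5516, -0.0127, 0.1694]
tcp_rot: [0.787, -3.032, -0.053]
contact_force: [0.5, 0.5, -3.2]
opening: 0.0271
grasp_force: 90.2
```

```bash
python3 fin.py; ls -t pics|head -1; python3 - <<'E'
import cv2,glob,os
f=max(glob.glob('pics/fin*.png'),key=os.path.getmtime)
cv2.imwrite('pics/last.png',cv2.resize(cv2.imread(f)[110:360,190:400],(504,600),interpolation=cv2.INTER_CUBIC))
E
```

```text
26.75 [ 0.55162946 -0.01274598  0.16939894]
blade face at edge 3.4230768328091172 yaw -0.07661535138913861 lean 0.06813083285083585 734 | score -3.9255010127995553 yaw 0.14237459239474484 69
edge-line across offset mm 5.3485778456086726
-0.12 94.8 16 ; -0.07 94.2 24 ; 0 94.3 24 ; 0.07 95.3 19 ; 
edge z by ray 93.24662942396054 pitch deg -0.031825605784675734 along ext -119.90815158636269 120.73577263859806 TCP-66: 103.39893956929133
fin26.8.png
```

View pics/last.png

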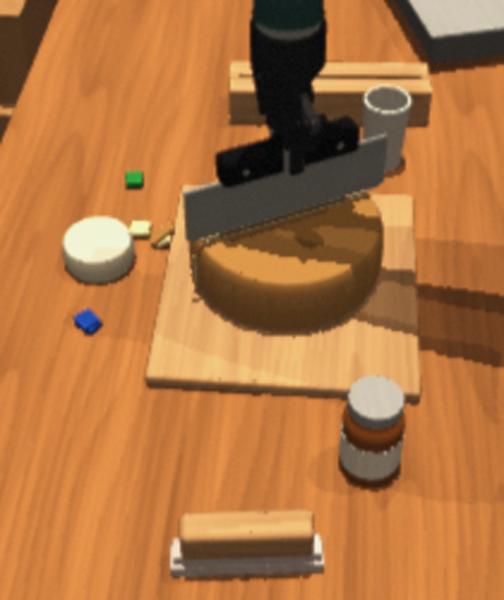

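```bash
sed -i 's/(Z>ez-.01)/(Z>.0985)/; s/(abs(ac)<.008)&(abs(Z-.093)<.006)/(abs(ac)<.008)\&(abs(Z-.093)<.003)/' fin.py; python3 fin.py; python3 - <<'E'
from h import *
s=snap('side');W=pts(s);Z=W[...,2]
# raw column profiles through the blade and groove
for c in(290,300,330,340):
    for r in range(186,212):
        if .085<Z[r,c]<.125: print(c,r,np.round(W[r,c]*1e3,0).astype(int).tolist(),s['image'][r,c].tolist(),end=' | ')
    print()
E
```

```text
26.9 [ 0.55158937 -0.01273485  0.16938798]
blade face at edge 3.202623744555915 yaw -0.10433210951579416 lean 0.5012651729597325 761 | score -4.175998255708954 yaw 0.20837985046744992 84
edge-line across offset mm 5.378622000264869
-0.12 105.0 17 ; -0.07 105.4 24 ; 0 105.2 25 ; 0.07 105.8 18 ; 
edge z by ray 103.0739182902162 pitch deg -0.11440728884896695 along ext -120.91672184680966 120.65630936347532 TCP-66: 103.38798358965057
290 199 [598, 14, 120] [66, 62, 55] | 290 200 [598, 15, 118] [67, 63, 57] | 290 201 [598, 15, 114] [69, 65, 58] | 290 202 [598, 17, 112] [68, 64, 57] | 290 203 [598, 15, 107] [69, 65, 58] | 290 204 [598, 16, 105] [75, 67, 54] | 290 205 [599, 12, 97] [65, 53, 38] | 290 206 [599, 9, 91] [88, 71, 46] | 290 207 [598, 17, 95] [86, 63, 37] | 290 208 [598, 20, 94] [84, 56, 27] | 290 209 [598, 24, 94] [103, 66, 32] | 290 210 [597, 28, 94] [112, 73, 35] | 290 211 [597, 33, 95] [128, 84, 39] | 
300 195 [573, 2, 125] [66, 62, 55] | 300 196 [573, 2, 121] [66, 61, 56] | 300 197 [573, 4, 120] [68, 64, 58] | 300 198 [573, 2, 115] [68, 64, 57] | 300 199 [573, 2, 111] [67, 
[... 1764 characters left out ...]
 57] | 340 194 [468, -47, 94] [201, 137, 64] | 340 195 [468, -42, 95] [207, 141, 65] | 340 196 [468, -40, 93] [209, 143, 69] | 340 197 [468, -35, 94] [208, 142, 67] | 340 198 [468, -31, 94] [201, 137, 64] | 340 199 [467, -29, 92] [146, 96, 45] | 340 200 [467, -24, 93] [104, 68, 30] | 340 201 [467, -19, 94] [100, 67, 32] | 340 202 [467, -16, 93] [97, 62, 29] | 340 203 [467, -10, 95] [99, 65, 30] | 340 204 [467, -10, 91] [103, 67, 32] | 340 205 [467, 0, 96] [127, 83, 40] | 340 206 [467, 3, 95] [137, 90, 43] | 340 207 [467, 4, 93] [137, 90, 43] | 340 208 [467, 5, 90] [136, 90, 41] | 340 209 [467, 12, 93] [135, 89, 40] | 340 210 [467, 13, 91] [136, 89, 42] | 340 211 [467, 21, 94] [136, 89, 42] |
```

```bash
python3 - <<'E'
from h import *
s=snap('side');T=np.array(s['cam_to_world']);o=T[:3,3];th=np.radians(29.1);e=np.array([np.cos(th),np.sin(th)]);nn=np.array([-e[1],e[0]]);im=s['image'].astype(int)
P=[]
for c in range(268,350):
    # dark centre line of the groove: local brightness minimum between pale rows, blueish ratio
    rows=np.arange(183,216);d=T[:3,:3]@np.stack([np.full(len(rows),(c-s['cx'])/s['fx']),(rows-s['cy'])/s['fy'],np.ones(len(rows))])
    q=o[:,None]+d*((.0932-o[2])/d[2]);D=q[:2].T-[.551,-.0145];ac=D@nn*1e3;al=D@e*1e3
    k=np.where((abs(ac)<9))[0]
    L=im[rows,c].sum(-1)
    for i in k[1:-1]:
        if L[i]<L[i-1]-8 and L[i]<L[i+1]-8: P.append((al[i],ac[i]))
P=np.array(P);print(len(P),np.median(P[:,1]),np.percentile(P[:,1],[20,80]),np.polyfit(P[:,0],P[:,1],1))
E
```

```text
56 -2.739141750835458 [-3.82801277  1.02648129] [ 0.00338237 -1.8995393 ]
```

```bash
python3 - <<'E'
from h import *
th=np.radians(29.1);e=np.array([np.cos(th),np.sin(th)]);nn=np.array([-e[1],e[0]])
for n,files in(('side',['side0.png','s2.png','fin24.9.png','fin25.9.png','fin26.9.png']),('top',['top0.png'])):
    s=snap(n);T=np.array(s['cam_to_world']);o=T[:3,3]
    v,u=np.mgrid[:420,:560];d=np.stack([(u-s['cx'])/s['fx'],(v-s['cy'])/s['fy'],np.ones(u.shape)],-1)@T[:3,:3].T
    q=o+d*((.0932-o[2])/d[...,2])[...,None];D=(q[...,:2]-[.551,-.0145])*1e3;al=D@e;ac=D@nn
    for f in files:
        im=cv2.imread('pics/'+f).astype(float);rel=im[...,0]/(im[...,2]+1)
        row=[]
        for a in range(-14,16,2):
            m=(abs(al)<85)&(ac>=a)&(ac<a+2);row.append(np.round(rel[m].mean(),2))
        print(n,f,dict(zip(range(-13,17,2),map(float,row))))
        bg=np.array([rel[(abs(al)<85)&(abs(abs(ac)-12)<2)].mean()])
        m=(abs(al)<85)&(abs(ac)<10);w=np.clip(rel[m]-bg-.05,0,None);print('  centroid',(w*ac[m]).sum()/w.sum())
E
```

```text
side side0.png {-13: 0.34, -11: 0.35, -9: 0.35, -7: 0.43, -5: 0.43, -3: 0.46, -1: 0.54, 1: 0.52, 3: 0.43, 5: 0.38, 7: 0.37, 9: 0.38, 11: 0.39, 13: 0.4, 15: 0.41}
  centroid -0.07234725536259533
side s2.png {-13: 0.44, -11: 0.46, -9: 0.45, -7: 0.52, -5: 0.51, -3: 0.48, -1: 0.58, 1: 0.53, 3: 0.5, 5: 0.43, 7: 0.41, 9: 0.42, 11: 0.42, 13: 0.43, 15: 0.41}
  centroid -1.1240868332972163
side fin24.9.png {-13: 0.32, -11: 0.32, -9: 0.32, -7: 0.36, -5: 0.38, -3: 0.42, -1: 0.47, 1: 0.47, 3: 0.42, 5: 0.37, 7: 0.33, 9: 0.31, 11: 0.3, 13: 0.31, 15: 0.31}
  centroid -0.3483293795429787
side fin25.9.png {-13: 0.57, -11: 0.46, -9: 0.38, -7: 0.39, -5: 0.39, -3: 0.42, -1: 0.48, 1: 0.47, 3: 0.42, 5: 0.37, 7: 0.33, 9: 0.32, 11: 0.31, 13: 0.31, 15: 0.31}
  centroid -0.21958570329418833
side fin26.9.png {-13: 0.83, -11: 0.81, -9: 0.8, -7: 0.69, -5: 0.6, -3: 0.54, -1: 0.5, 1: 0.48, 3: 0.42, 5: 0.37, 7: 0.33, 9: 0.32, 11: 0.31, 13: 0.31, 15: 0.31}
  centroid -8.376285787819016
top top0.png {-13: 0.42, -11: 0.42, -9: 0.41, -7: 0.41, -5: 0.5, -3: 0.76, -1: 0.51, 1: 0.69, 3: 0.6, 5: 0.4, 7: 0.42, 9: 0.42, 11: 0.42, 13: 0.42, 15: 0.41}
  centroid -0.7562788500418182
```

Emit:
{"op": "move_arm", "data": {
  "motion": [0,-0.07,0,0,0,0,1,0,0,0,0,0,0,1,0,0,0,0,0,0,1,0,0,0,0,0,0,1,0,0,0,0,0,0,1,0,0,0,0,0,0,1,0,0,0,0,0,0,1,0,0,0,0,0,0,1]
}}

```text
t: 27.92
tcp_pos: [0.5519, -0.0133, 0.1693]
tcp_rot: [0.787, -3.032, -0.053]
contact_force: [0.7, 0.5, -3.9]
opening: 0.0269
grasp_force: 90.2
```

```bash
python3 fin.py | sed -n '1,2p;4,9p'; python3 -c "
from h import *
st=arm.read_state();print(st['t'],np.abs(st['joint_vel']).max(),st['grasp_force'])
print(arm.job_done())"
```

```text
27.9167 [ 0.55188017 -0.01332561  0.16929078]
blade face at edge 2.6484462995573623 yaw -0.08674579820695225 lean 0.2372458363852046 759 | score -4.8762980744729285 yaw 0.18404428953652904 71
-0.12 107.1 16 ; -0.07 105.6 24 ; 0 105.2 25 ; 0.07 105.2 18 ; 
edge z by ray 103.1957991348441 pitch deg 0.08499647998159685 along ext -120.40914046980178 120.45655369151976 TCP-66: 103.29077964854847
28.0667 0.0016451931561246875 90.16493082046509
the job is handed in; nothing more can be done
None
```

I handed the job in at about 28 s: the chips are swept off, the scraper is set aside clear of the wheel, and the knife is held still and upright (within about 0.3°) about 10 mm above the wheel, within about 1 mm of the scored line by my estimate, though I couldn't re-measure that offset at the final height.

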